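Close the wheel's cup head and start its centre bolt

ROBOT

A 6-joint arm with a two-finger parallel gripper is mounted at the origin on the work surface. World frame = base frame: x ahead of the robot, y to its left, z up, the work surface at z = 0. Lengths are in mm, angles in rad, forces in N, time in s.
With the tool pointing down it reaches from about 350 to 775 mm from the base axis. Payload 7.3 kg.
Tool frame: the origin (TCP) lies at the very end of the fingers, on their centre line; the grasp point (between the pads) lies 19 mm behind it; z points along the fingers, y is the line along which they close (so a half turn about z gives the same grasp; the last joint's range is limited). The gripper opens to 92 mm and grips with 3 to 60 N. Pads are 19 mm wide; open, the fingers measure 130 mm over their backs; the gripper's body (75 mm by 190 mm) begins 47 mm behind the grasp point.
Start: joints at [1.097, 0.342, 1.524, -0, 1.275, -0.146], TCP at [169.015, 497.07, 226.741] pointing down, gripper open.
Joint ranges: [-2.53, 2.53], [-0.77, 2.02], [0.04, 2.7], [-1, 4.14], [0.28, 2.66], [-3.11, 3.11]. Speed limits (rad/s): [2.57, 2.57, 3.14, 3.14, 3.14, 3.14].

INTERFACE

Orientations are given as [roll, pitch, yaw] about the fixed x, y, z axes, in that order (R = Rz(yaw) Ry(pitch) Rx(roll)).
In Python, from plant import get_obs, vision, workorder gives the robot as it stands.
- The arm moves only by the shell command python3 -m pendant 'ROWS' [OPENING]. ROWS is a JSON object of lists of equal length, an entry for each row: "dp": the shift along the tool's x, y, z in m, a list of three; "rotation": the turn, a rotation vector about the tool's x, y, z in rad, a list of three. A call has 1 to 8 rows; each row is the pose to reach, as a shift and turn from the pose commanded when the call began, along the tool's axes at that moment; what a row does not reach only later rows make up. A row lasts 1/8 s, in which the tool goes at most 62.5 mm and 10.7 degrees, less where a joint would pass 70% of its speed; a pose out of reach is approached as far as the arm can. A call with a gripper value outside its range is refused whole. OPENING is the finger opening in m, from 0 to 0.0918, set as the call begins (- or left out, the last holds). The fingers move at their own pace and stop on an object; the grip force is fixed at half the most. Time passes only in rows, so rows that repeat a pose let the fingers close. It gives the time, the measured TCP pose, the force, the opening and the grip force at its end, in the units of the state.
- get_obs(): the state, without advancing time (a new reading comes with each control period).
- vision.capture(name): name is "scene" or "side" or "wrist"; returns a dict with "pixels" (400x640x3 uint8, red, green, blue), "vfov" (degrees; the focal length in pixels is half the picture's height over the tangent of half this angle, whatever the lens; pixels are square), "cx", "cy" (the principal point, pixels), "pose" (4x4, takes a point from camera to world coordinates); the wrist camera has in their place "T_tool_cam" (4x4, takes a point from camera to tool coordinates, whose origin is the TCP and whose axes are the flange's). Camera axes: x right, y up, looking along -z (the intrinsics and any distortion apply to the point x, -y, -z); pixel columns grow to the right and rows downward; lengths in mm; the calibration is good to about 2 mm. A picture is of the moment at which its call begins: read the wrist's pose just before it. There is no depth.
- workorder.close_job(): hands the job in; it is judged then, once.
The state is a dict: "time": time; "joint_positions": joint angles; "dq": joint speeds; "tau": joint torques, N m; "tool_pos": TCP position; "tcp_rot": TCP orientation; "contact_force": force on the tool from outside, world axes, zero at the start; "moment": the same for the moment, N m; "grip_width": finger opening in mm; "finger_force": force on a finger pad.
Only numpy, scipy, OpenCV 4.12 (cv2) and the standard library are available. Lean on these libraries where they do the work, as an engineer would, in place of code of your own. Each camera call takes 0.05 s, during which the arm holds its last target. There are 200 camera calls.

TASK

Take the round metal cover, whose grip is the T-handle of its centre bolt, off the plaster ring and set it onto the rim of the metal cup head, seated and level with its ear between the cup's two pins, and let the bolt down onto the thread. Then turn the bolt backward (counter-clockwise seen from above) until it drops into the thread, turn it forward (clockwise) one whole turn, and finish gripping its handle there: do not let go, do not tighten the bolt fully. Leave the other things on the table where they are.

Things in the scene. Friction and masses are not known exactly. Their poses are not given: they have to be found in the camera images.
- cup: cup head, fixed: open aluminium cup on a white base disc 176 mm wide, rim 75 mm above the table, outside 132 mm, mouth 113 mm wide. Origin: underside centre on the table; z up, x towards the gap between its two pins
- cup_boss (a point): centre of the top, 58 mm above the table, of the upright threaded steel boss (38 mm wide) in the cup's middle, hidden once covered. It has a coarse right-hand two-start thread, 16 mm per turn; it has two starts at its top, half a turn apart, at the cup's +x and -x
- cup_rim (a point): centre of the cup's mouth at the height of the rim, 75 mm above the table
- cup_gap (a point): middle of the gap between the two upright steel pins (7 mm thick, tops 13 mm above the rim, 26 mm clear between them), 80 mm from the cup's axis at rim height
- stand: plaster ring, fixed, 138 mm outside, 60 mm high, on which the cover lies at the start; origin underside centre
- cover: loose aluminium disc, 136 mm across, 6 mm thick, about 0.45 kg, with a tapered boss (110 mm across, 9 mm deep) beneath that enters the cup's mouth; a flat ear 20 mm wide sticks out along its x to 91 mm from the centre. Origin: centre of the disc's flat underside, which rests on the rim; z up
- cover_ear (a point): underside of the ear, 80 mm from the cover's centre; it belongs between the cup's pins
- bolt: T-handled steel bolt, about 0.3 kg, captive in the cover's centre: it turns both ways without end (light friction, so in the air the cover turns along with it) and slides freely up and down 36 mm, falling by its own weight; pulled up to its stop it lifts the cover. Origin on its axis, at the cover's origin when fully down; z up; x along the T bar
- bolt_bar (a point): centre of the T bar, 42 mm above the bolt's origin. The bar is 60 mm long (along the bolt's x), 14 mm wide, 20 mm high, on a stem 12 mm thick; the bar's underside is 32 mm above the bolt's origin, the cover's top 6 mm above the cover's origin
- bolt_pin (a point): one end of the cross pin near the bolt's foot, 12 mm from its axis, along the bolt's x, 45.5 mm below the bolt's origin; this pin (3 mm thick, both ends alike) rides on the boss's thread
- bolt_lift (a joint): height of the bolt above fully down in the cover, m: 0 down (tight when on the cup), 0.036 at its upper stop. On the seated cover, turned backward it climbs to 0.030, then drops to 0.022 if free to fall (turned between loosely closed fingers, or followed down) as bolt and cup x axes come in line. One turn forward from the drop: 0.006
- puck: loose bystander: plaster disc, 68 mm wide, 26 high; leave it be
- brush: loose bystander: brush lying flat, 170 mm long
- collar: loose bystander: small steel ring, 44 mm wide, 16 high
- jar: loose bystander: glass jar, 60 mm wide, 85 high
- block: loose bystander: wooden block 50 x 90 x 30 mm
- mallet: loose bystander: hammer lying flat
- scraper: loose bystander: scraper (spatula) lying flat
- bowl: loose bystander: white bowl, 90 mm wide, 40 high
There are look-alikes about, which are no part of the job. Leave any orange or turquoise look-alike of the cover alone.

How it is judged:
By the outcome, as a careful person would: the job done as asked, in the order asked, and still so for the second after the job is handed in, while the arm keeps its last pose, push and grip.
It also fails if it takes over 72 s, if anything falls off the work surface, if the arm or the gripper's body presses on something with over 40 N, if the wrist force passes 120 N, or if a joint passes its speed limit or range.

## Working session

There is one attempt and no reset: what is moved stays moved. The work goes in short steps, Python scripts to look and compute and a shell command to move; the robot and the scene stay as the last step left them, time stands still between calls to the robot, and variables do not carry over. Pictures are saved under pics/ and viewed, at most 10 in all, crops included, and the job is handed in when it is done.

```bash
mkdir -p pics; ls; python3 - <<'E'
from plant import get_obs, vision
import cv2,numpy as np
o=get_obs(); print({k:np.round(v,3).tolist() for k,v in o.items()})
for n in("scene","side"):
    c=vision.capture(n); cv2.imwrite(f"pics/{n}0.png",c["pixels"][:,:,::-1]); print(n,{k:(np.round(v,3).tolist()) for k,v in c.items() if k!="pixels"})
o=get_obs();c=vision.capture("wrist"); cv2.imwrite("pics/wrist0.png",c["pixels"][:,:,::-1]); print({k:(np.round(v,3).tolist()) for k,v in c.items() if k!="pixels"})
E
```

```text
pics
{'time': 0.0, 'joint_positions': [1.097, 0.343, 1.525, 0.0, 1.275, -0.146], 'dq': [-0.001, 0.001, -0.001, 0.003, 0.0, 0.0], 'tau': [0.0, -43.124, -24.422, 0.072, 0.056, -0.0], 'tool_pos': [168.824, 496.677, 226.041], 'tcp_rot': [-3.14, -0.0, 2.814], 'contact_force': [0.918, -0.026, -0.152], 'moment': [-0.001, 0.054, -0.012], 'finger_force': 0.0, 'grip_width': 91.891}
scene {'vfov': 54.753, 'cx': 317.973, 'cy': 199.117, 'pose': [[0.748, -0.549, 0.373, 920.884], [0.664, 0.623, -0.414, -411.197], [-0.005, 0.557, 0.83, 1036.346], [0.0, 0.0, 0.0, 1.0]]}
side {'vfov': 48.516, 'cx': 320.402, 'cy': 191.673, 'pose': [[0.812, 0.308, -0.495, -267.463], [-0.583, 0.393, -0.711, -992.596], [-0.025, 0.866, 0.499, 844.511], [0.0, 0.0, 0.0, 1.0]]}
{'vfov': 67.678, 'cx': 320.184, 'cy': 200.316, 'T_tool_cam': [[-0.0, 0.958, 0.285, 76.375], [1.0, -0.0, 0.0, -0.555], [0.0, 0.285, -0.958, -158.426], [0.0, 0.0, 0.0, 1.0]]}
```

View pics/scene0.png

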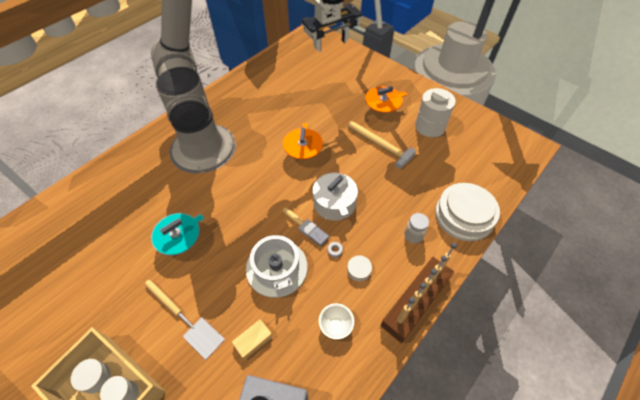

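View pics/side0.png

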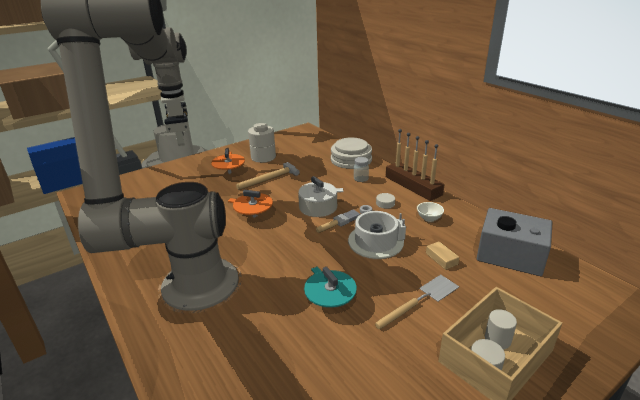

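The scene view shows the candidates. The metal cover is on a white ring at (335,190). The orange ones are at (303,142) and (385,97), the turquoise one at (176,233), and a lidded grey canister at (434,110). The metal disc with T-bar and ear at (335,190) fits the description. The open cup with a boss is at (276,262). In the side view the cover is at (319,190) and the cup at (376,232). I'll confirm with an enlarged crop.

```bash
cat > h.py <<'E'
import numpy as np,cv2
from plant import get_obs, vision
from scipy.spatial.transform import Rotation as R
def T_tool(o):
    T=np.eye(4);T[:3,:3]=R.from_euler('xyz',o['tcp_rot']).as_matrix();T[:3,3]=o['tool_pos'];return T
def grab(n):
    o=get_obs();c=vision.capture(n);c['P']=c['pose'] if 'pose' in c else T_tool(o)@np.array(c['T_tool_cam']);c['o']=o
    c['f']=200/np.tan(np.radians(c['vfov'])/2);return c
def ray(c,u,v):
    d=np.array([(u-c['cx'])/c['f'],-(v-c['cy'])/c['f'],-1.]);P=np.array(c['P']);d=P[:3,:3]@d;return P[:3,3],d/np.linalg.norm(d)
def onz(c,u,v,z):
    p,d=ray(c,u,v);return p+d*(z-p[2])/d[2]
def tri(c1,a,c2,b):
    p,d=ray(c1,*a);q,e=ray(c2,*b);s=np.linalg.lstsq(np.c_[d,-e],q-p,rcond=None)[0];A=p+s[0]*d;B=q+s[1]*e
    return (A+B)/2,np.linalg.norm(A-B)
def proj(c,X):
    P=np.linalg.inv(np.array(c['P']));x=P[:3,:3]@np.array(X,float)+P[:3,3];return c['cx']-c['f']*x[0]/x[2],c['cy']+c['f']*x[1]/x[2]
def crop(img,x0,y0,w,h,s): return cv2.resize(img[y0:y0+h,x0:x0+w],None,fx=s,fy=s,interpolation=cv2.INTER_CUBIC)
E
python3 - <<'E'
import cv2,numpy as np
from h import crop
a=cv2.imread('pics/scene0.png');b=cv2.imread('pics/side0.png')
cv2.imwrite('pics/c1.png',np.hstack([crop(a,240,165,130,140,3),np.zeros((420,8,3),np.uint8),crop(b,290,160,130,140,3)]))
E
```

```text
(no output)
```

View pics/c1.png

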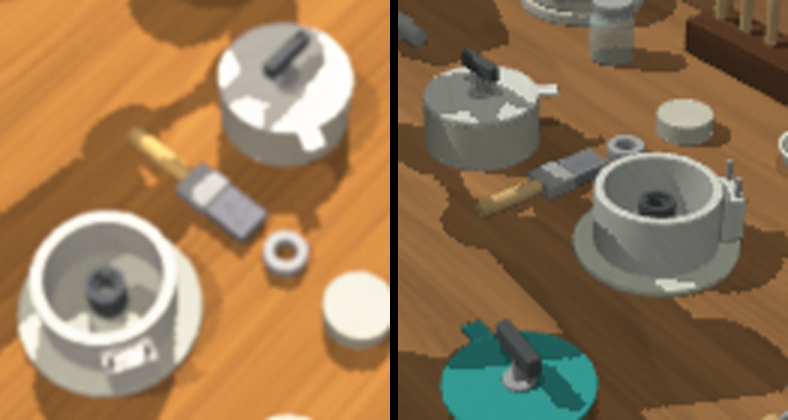

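The crop confirms it: the bare metal cover with dark T-bar at scene (336,183) and ear tip at about (344,211) lies on the plaster ring. The open cup has its rim centre at about (275,258) and its pins near (283,283).

```bash
python3 - <<'E'
from h import *
np.set_printoptions(precision=1,suppress=True)
a=grab("scene");b=grab("side")
for n,p,q in [("bar",(336,183.3),(317.3,182)),("ear",(344,211),(342.7,190)),("rim",(274.7,257.7),(377.3,223.3)),("boss",(275.5,261),(377,227))]: print(n,*tri(a,p,b,q))
print("bar z102",onz(a,336,183.3,102),onz(b,317.3,182,102))
print("rim z75",onz(a,274.7,257.7,75),onz(b,377.3,223.3,75))
print(onz(a,344,211,63),onz(b,342.7,190,63))
# bar ends scene: 
print(onz(a,240+272/3,165+67/3,112),onz(a,240+304/3,165+38/3,112))
o=get_obs();print(R.from_euler('xyz',o['tcp_rot']).as_matrix())
E
```

```text
bar [503.  133.8  98.9] 2.4856993722936633
ear [574.3  86.4  65.9] 11.422601179767339
rim [ 526.3 -153.2   68.7] 3.5742897548038672
boss [ 527.7 -153.2   53.1] 0.3696483409180439
bar z102 [503.5 133.2 102. ] [499.6 127.1 102. ]
rim z75 [ 527.8 -153.3   75. ] [ 519.9 -162.2   75. ]
[569.6  93.6  63. ] [576.6  82.   63. ]
[505.7 105.8 112. ] [506.5 153.9 112. ]
[[-0.9  0.3 -0. ]
 [ 0.3  0.9 -0. ]
 [ 0.  -0.  -1. ]]
```

```bash
python3 -m pendant '{"dp":[[-0.05,-0.028,0],[-0.108,-0.059,0],[-0.166,-0.09,0.003],[-0.224,-0.122,0.005],[-0.282,-0.154,0.007],[-0.34,-0.186,0.009],[-0.395,-0.216,0.011],[-0.433,-0.237,0.012]],"rotation":[[0,0,0.14],[0,0,0.31],[0,0,0.48],[0,0,0.65],[0,0,0.82],[0,0,0.99],[0,0,1.15],[0,0,1.24]]}' 0.09
python3 -m pendant '{"dp":[[0,0,0],[0,0,0]],"rotation":[[0,0,0],[0,0,0]]}'
python3 - <<'E'
from h import *
c=grab("wrist");o=c['o'];print(o['tool_pos'],o['tcp_rot'],o['joint_positions'])
np.savez('w1.npz',P=c['P'],f=c['f'],cx=c['cx'],cy=c['cy'])
cv2.imwrite('pics/w1.png',c['pixels'][:,:,::-1])
E
```

```text
time: 1.25
tool_pos: [503.8, 131.5, 214.7]
tcp_rot: [3.141, -0.0, 1.57]
contact_force: [1.2, 0.0, 0.6]
grip_width: 89.9
finger_force: 0.0
time: 1.5
tool_pos: [502.2, 133.3, 214.4]
tcp_rot: [-3.14, -0.0, 1.574]
contact_force: [-0.4, -0.1, -0.5]
grip_width: 90.2
finger_force: 0.0
[502.19001577 133.33736508 214.37560619] [-3.14044265e+00 -3.20085650e-04  1.57358252e+00] [1.11675482e-01 3.43106800e-01 1.55810103e+00 4.68330112e-04
 1.24149326e+00 1.08737409e-01]
```

View pics/w1.png

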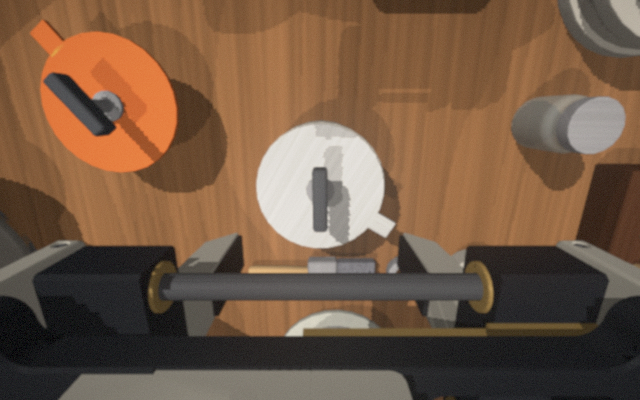

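The wrist view shows the metal cover disc centred near (320,185), the bar from (320,168) to (320,231), and the ear tip at about (391,230). An orange look-alike is at (108,102).

```bash
cat > m.py <<'E'
from h import *
np.set_printoptions(precision=2,suppress=True)
c=dict(np.load('w1.npz'));im=cv2.imread('pics/w1.png')
hsv=cv2.cvtColor(im,cv2.COLOR_BGR2HSV)
roi=np.zeros(im.shape[:2],np.uint8);roi[110:250,240:405]=1
m=((hsv[...,1]<60)&(roi>0)).astype(np.uint8)
n,l,s,ct=cv2.connectedComponentsWithStats(m);k=1+np.argmax(s[1:,4]);m=(l==k).astype(np.uint8)
C=max(cv2.findContours(m,cv2.RETR_EXTERNAL,cv2.CHAIN_APPROX_NONE)[0],key=cv2.contourArea)[:,0]
W=np.array([onz(c,u,v,66)[:2] for u,v in C])
X=W
for i in range(6):
    A=np.c_[2*X,np.ones(len(X))];q=np.linalg.lstsq(A,(X**2).sum(1),rcond=None)[0];r=np.sqrt(q[2]+q[:2]@q[:2])
    X=W[abs(np.linalg.norm(W-q[:2],axis=1)-r)<(6 if i<2 else 2)]
print("disc",q[:2],"r",r,len(X),len(W))
d=np.linalg.norm(W-q[:2],axis=1);E=W[d>74];E2=E[np.linalg.norm(E-q[:2],axis=1)<88]
print("ear max",d.max(),"dir",np.degrees(np.arctan2(*(E.mean(0)-q[:2])[::-1])),np.degrees(np.arctan2(*(E2.mean(0)-q[:2])[::-1])))
b=((hsv[...,2]<90)&(hsv[...,1]<90)&(roi>0)).astype(np.uint8);b[:, :300]=0;b[:,345:]=0;b[240:]=0
n,l,s,ct=cv2.connectedComponentsWithStats(b);k=1+np.argmax(s[1:,4]);pts=np.argwhere(l==k)[:,::-1].astype(np.float32)
r=cv2.minAreaRect(pts);bx=cv2.boxPoints(r);B=np.array([onz(c,u,v,112)[:2] for u,v in bx]);print("bar box px",bx.tolist());print(B,B.mean(0),np.linalg.norm(np.diff(B,axis=0),axis=1))
e=B[1]-B[0] if np.linalg.norm(B[1]-B[0])>np.linalg.norm(B[2]-B[1]) else B[2]-B[1];print("bar ang",np.degrees(np.arctan2(e[1],e[0])))
E
python3 m.py
```

```text
disc [502.67 131.14] r 68.32250934362345 346 394
ear max 91.95373728242305 dir -31.350009042185814 -31.386050871684187
bar box px [[325.0, 180.0], [327.0, 180.0], [327.0, 192.0], [325.0, 192.0]]
[[506.88 150.94]
 [508.66 150.95]
 [508.77 139.84]
 [506.96 139.84]] [507.82 145.39] [ 1.79 11.1   1.81]
bar ang -89.47415153100584
```

```bash
python3 - <<'E'
from h import *
np.set_printoptions(precision=1,suppress=True)
c=dict(np.load('w1.npz'));im=cv2.imread('pics/w1.png');hsv=cv2.cvtColor(im,cv2.COLOR_BGR2HSV)
print(hsv[200,306:346].tolist())
for t in(85,95,105):
    b=((hsv[...,2]<t)).astype(np.uint8);b[:150]=0;b[240:]=0;b[:,:300]=0;b[:,345:]=0
    n,l,s,ct=cv2.connectedComponentsWithStats(b);k=l[200,320];pts=np.argwhere(l==k)[:,::-1].astype(np.float32)
    bx=cv2.boxPoints(cv2.minAreaRect(pts));B=np.array([onz(c,u,v,112)[:2] for u,v in bx]);e=np.diff(B,axis=0);L=np.linalg.norm(e,axis=1);v=e[np.argmax(L)]
    print(t,k,B.mean(0),L,np.degrees(np.arctan2(v[1],v[0])),bx.tolist())
E
```

```text
[[15, 9, 229], [19, 9, 227], [20, 10, 226], [16, 15, 220], [16, 14, 203], [15, 11, 178], [13, 12, 144], [23, 9, 113], [170, 7, 106], [160, 7, 105], [15, 5, 106], [165, 5, 106], [0, 2, 104], [0, 5, 104], [0, 2, 107], [10, 7, 104], [150, 5, 104], [90, 3, 99], [60, 3, 96], [15, 6, 92], [0, 9, 87], [15, 11, 94], [13, 17, 104], [18, 12, 110], [8, 9, 112], [19, 17, 123], [15, 17, 122], [21, 15, 123], [26, 17, 122], [23, 17, 121], [21, 15, 123], [20, 13, 121], [20, 13, 121], [13, 14, 124], [20, 18, 127], [21, 14, 131], [23, 14, 143], [18, 17, 151], [23, 14, 150], [23, 14, 151]]
85 0 [501.6  93.4] [485.8 412.1 727.3] -179.75641836721687 [[-1.2215852414094053e-14, 0.0], [639.0, 0.0], [639.0, 399.0], [0.0, 399.0]]
95 0 [501.6  93.4] [485.8 412.1 727.3] -179.75641836721687 [[-1.2215852414094053e-14, 0.0], [639.0, 0.0], [639.0, 399.0], [0.0, 399.0]]
105 0 [501.6  93.4] [485.8 412.1 727.3] -179.75641836721687 [[-1.2215852414094053e-14, 0.0], [639.0, 0.0], [639.0, 399.0], [0.0, 399.0]]
```

```bash
python3 - <<'E'
from h import *
np.set_printoptions(precision=1,suppress=True)
c=dict(np.load('w1.npz'));g=cv2.cvtColor(cv2.imread('pics/w1.png'),cv2.COLOR_BGR2GRAY).astype(float)
L=[]
for v in range(176,228):
    r=g[v,300:322];i=np.argmax(r<160);L.append((300+i-1+(r[i-1]-160)/(r[i-1]-r[i]),v))
L=np.array(L);P=np.array([onz(c,u,v,112)[:2] for u,v in L]);k=np.polyfit(P[:,1],P[:,0],1);res=P[:,0]-np.polyval(k,P[:,1]);print("left edge ang",90-np.degrees(np.arctan(k[0])),"x at 131",np.polyval(k,131.1),res.std(),L[::10].tolist())
col=g[155:245,319];print(col.astype(int).tolist());
print(onz(c,319,168,112),onz(c,319,231,112))
E
```

```text
left edge ang 91.99709993760392 x at 131 494.94759210725124 0.3513947327870593 [[311.75, 176.0], [310.7368421052632, 186.0], [311.04545454545456, 196.0], [312.48148148148147, 206.0], [312.51851851851853, 216.0], [312.6041666666667, 226.0]]
[222, 226, 222, 224, 223, 223, 223, 223, 224, 226, 221, 194, 134, 87, 80, 89, 99, 101, 104, 103, 100, 103, 104, 107, 104, 99, 104, 100, 100, 105, 103, 102, 105, 102, 105, 106, 107, 103, 103, 101, 104, 107, 104, 103, 106, 103, 102, 106, 98, 104, 105, 99, 106, 108, 101, 99, 105, 100, 103, 98, 106, 102, 100, 102, 98, 105, 100, 101, 104, 100, 102, 104, 105, 101, 99, 104, 136, 184, 213, 218, 218, 221, 220, 219, 220, 221, 220, 220, 221, 221]
[501.5 161.8 112. ] [501.6 101.8 112. ]
```

```bash
python3 -m pendant '{"dp":[[-0.04,0.003,0],[-0.1,0.008,0],[-0.16,0.013,0],[-0.22,0.018,0],[-0.265,0.022,0],[-0.286,0.024,0],[-0.286,0.024,0],[-0.286,0.024,0]],"rotation":[[0,0,0],[0,0,0],[0,0,0],[0,0,0],[0,0,0],[0,0,0],[0,0,0],[0,0,0]]}'
python3 - <<'E'
from h import *
c=grab("wrist");o=c['o'];print(o['tool_pos'],o['tcp_rot'],o['joint_positions'])
np.savez('w2.npz',P=c['P'],f=c['f'],cx=c['cx'],cy=c['cy'])
cv2.imwrite('pics/w2.png',c['pixels'][:,:,::-1])
E
```

```text
time: 2.55
tool_pos: [527.5, -150.7, 214.8]
tcp_rot: [-3.141, -0.001, 1.576]
contact_force: [-0.5, -0.7, 0.1]
grip_width: 89.7
finger_force: 0.0
[ 527.4516337  -150.71305623  214.76993818] [-3.14140918e+00 -8.07698394e-04  1.57569007e+00] [-4.18436398e-01  3.94911118e-01  1.47784858e+00  6.92246554e-04
  1.26933210e+00 -4.23535926e-01]
```

View pics/w2.png

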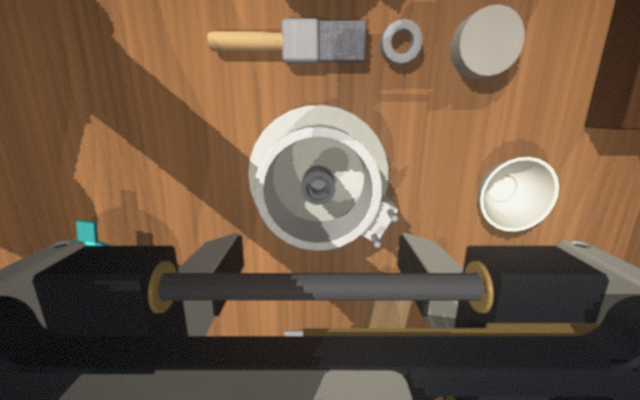

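The wrist view shows the cup rim centred near (320,187), the boss at (318,183), and the pin tops at about (391,211) and (376,240). I'll enlarge it.

```bash
python3 - <<'E'
from h import *
im=cv2.imread('pics/w2.png');cv2.imwrite('pics/c2.png',crop(im,240,98,164,160,3.75).astype(np.uint8))
E
```

```text
(no output)
```

View pics/c2.png

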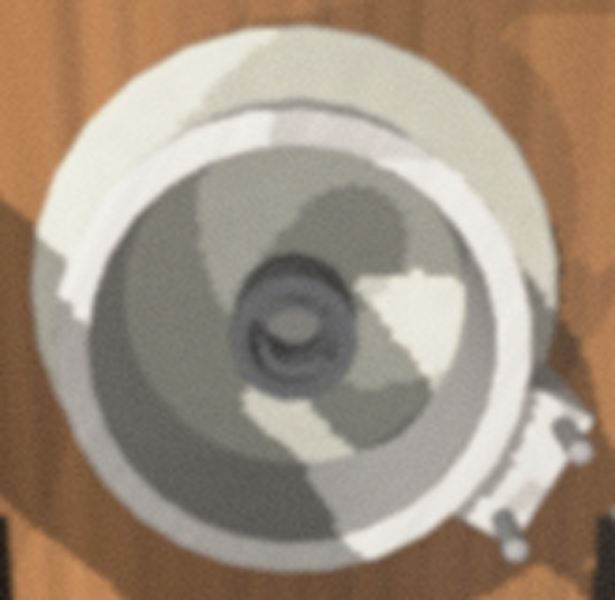

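In the crop (origin 240,98, scale 3.75), the mouth spans x 90–498 and y 146–541. The pin tops are at (579,450) and (515,547), and the boss top is near (293,333).

```bash
python3 - <<'E'
from h import *
np.set_printoptions(precision=2,suppress=True)
c=dict(np.load('w2.npz'));im=cv2.imread('pics/w2.png');g=cv2.cvtColor(im,cv2.COLOR_BGR2GRAY).astype(np.float32)
p=lambda x,y:(240+x/3.75-.37,98+y/3.75-.37)
I=np.array([onz(c,*p(*q),75)[:2] for q in[(90,330),(498,345),(295,146),(295,541)]]);print(I, np.linalg.norm(I[0]-I[1]),np.linalg.norm(I[2]-I[3]))
ctr=np.array([(I[0,0]+I[1,0])/2,(I[2,1]+I[3,1])/2]);print("c0",ctr)
for rr in(56.5,66):
  q=ctr.copy()
  for it in range(5):
    E=[]
    for t in np.linspace(0,2*np.pi,120,endpoint=False):
        rs=np.arange(rr-4,rr+4,.25);uv=np.array([proj(c,[q[0]+r*np.cos(t),q[1]+r*np.sin(t),75]) for r in rs],np.float32)
        s=cv2.remap(g,uv[:,:1].copy(),uv[:,1:].copy(),cv2.INTER_LINEAR)[:,0];d=np.diff(s)*(1 if rr<60 else -1)
        d=np.convolve(d,np.ones(3)/3,'same')
        if d.max()>4:k=np.argmax(d);E.append(q+(rs[k]+.125)*np.array([np.cos(t),np.sin(t)]))
    X=np.array(E);w=np.ones(len(X),bool)
    for _ in range(4):
        A=np.c_[2*X[w],np.ones(w.sum())];s=np.linalg.lstsq(A,(X[w]**2).sum(1),rcond=None)[0];R0=np.sqrt(s[2]+s[:2]@s[:2]);w=abs(np.linalg.norm(X-s[:2],axis=1)-R0)<1.5
    q=s[:2]
  print("rim r",R0,"ctr",q,w.sum())
P=[onz(c,*p(*q),88)[:2] for q in[(579,450),(515,547)]];print(P,np.linalg.norm(P[0]-P[1]))
q_=(P[0]+P[1])/2-q;print("gap r",np.linalg.norm(q_),"ang",np.degrees(np.arctan2(q_[1],q_[0])));e=P[0]-P[1];print("perp ang",np.degrees(np.arctan2(e[1],e[0]))-90)
print("boss",onz(c,*p(293,333),58))
E
```

```text
[[ 469.8  -147.68]
 [ 581.88 -151.38]
 [ 525.86  -97.93]
 [ 526.19 -210.37]] 112.14329396845817 112.44135807853147
c0 [ 525.84 -154.15]
rim r 56.33422400242089 ctr [ 525.2  -154.25] 120
rim r 65.75289807266111 ctr [ 525.16 -154.35] 89
[array([ 603.05, -177.25]), array([ 587.42, -205.96])] 32.68399145521628
gap r 79.36307205234347 ang -27.995640776839497
perp ang -28.574161807939916
boss [ 525.33 -152.47   58.  ]
```

```bash
python3 - <<'E'
from h import *
np.set_printoptions(precision=2,suppress=True)
A=[]
for i in range(6):
    c=grab("wrist");o=c['o'];A.append(np.r_[o['tool_pos'],o['tcp_rot'][2]]);print(A[-1],o['joint_positions'][:1])
a=np.array(A);print(a.mean(0),a.std(0))
E
```

```text
[ 527.5  -150.71  214.82    1.58] [-0.42]
[ 527.54 -150.86  214.84    1.58] [-0.42]
[ 527.59 -151.08  214.87    1.58] [-0.42]
[ 527.59 -151.37  214.89    1.58] [-0.42]
[ 527.58 -151.61  214.83    1.58] [-0.42]
[ 527.58 -151.87  214.82    1.57] [-0.42]
[ 527.56 -151.25  214.85    1.58] [0.03 0.41 0.03 0.  ]
```

```bash
python3 -m pendant '{"dp":[[0.04,-0.003,0],[0.1,-0.008,0],[0.16,-0.013,0.01],[0.22,-0.019,0.03],[0.265,-0.023,0.045],[0.284,-0.0242,0.06],[0.284,-0.0242,0.065],[0.284,-0.0242,0.065]],"rotation":[[0,0,0],[0,0,0],[0,0,0],[0,0,0],[0,0,0],[0,0,0],[0,0,0],[0,0,0]]}' 0.06
python3 -m pendant '{"dp":[[0,0,0],[0,0,0.01],[0,0,0.025],[0,0,0.045],[0,0,0.06],[0,0,0.066],[0,0,0.066],[0,0,0.066]],"rotation":[[0,0,0],[0,0,0],[0,0,0],[0,0,0],[0,0,0],[0,0,0],[0,0,0],[0,0,0]]}'
```

```text
time: 3.9
tool_pos: [502.8, 130.0, 149.6]
tcp_rot: [-3.141, 0.0, 1.573]
contact_force: [0.3, -0.1, 0.3]
grip_width: 60.2
finger_force: 0.0
time: 4.9
tool_pos: [502.9, 131.4, 84.3]
tcp_rot: [3.14, -0.0, 1.574]
contact_force: [-0.3, 0.3, 0.4]
grip_width: 60.1
finger_force: 0.0
```

Close, then lift gently.

```bash
python3 -m pendant '{"dp":[[0,0,0],[0,0,0],[0,0,0],[0,0,0],[0,0,0],[0,0,0]],"rotation":[[0,0,0],[0,0,0],[0,0,0],[0,0,0],[0,0,0],[0,0,0]]}' 0.0
python3 -m pendant '{"dp":[[0,0,-0.005],[0,0,-0.015],[0,0,-0.025],[0,0,-0.032],[0,0,-0.038],[0,0,-0.044],[0,0,-0.05],[0,0,-0.06]],"rotation":[[0,0,0],[0,0,0],[0,0,0],[0,0,0],[0,0,0],[0,0,0],[0,0,0],[0,0,0]]}'
```

```text
time: 5.65
tool_pos: [501.9, 131.3, 83.7]
tcp_rot: [-3.14, -0.0, 1.574]
contact_force: [-1.9, -0.5, 2.0]
grip_width: 14.1
finger_force: 30.0
time: 6.65
tool_pos: [502.2, 131.2, 143.8]
tcp_rot: [-3.141, 0.0, 1.574]
contact_force: [-0.1, -0.0, -7.3]
grip_width: 13.4
finger_force: 30.0
```

```bash
python3 -m pendant '{"dp":[[0,0,-0.015],[0,0,-0.035],[-0.015,0.001,-0.046],[-0.04,0.003,-0.046],[-0.075,0.006,-0.046],[-0.115,0.009,-0.046],[-0.155,0.012,-0.046],[-0.19,0.0145,-0.046]],"rotation":[[0,0,0],[0,0,0],[0,0,0],[0,0,-0.01],[0,0,-0.02],[0,0,-0.03],[0,0,-0.04],[0,0,-0.05]]}'
python3 -m pendant '{"dp":[[-0.03,0.0025,0],[-0.055,0.0045,0],[-0.075,0.006,0],[-0.088,0.0068,0],[-0.0955,0.0074,0],[-0.0955,0.0074,0],[-0.0955,0.0074,0],[-0.0955,0.0074,0]],"rotation":[[0,0,-0.006],[0,0,-0.006],[0,0,-0.006],[0,0,-0.006],[0,0,-0.006],[0,0,-0.006],[0,0,-0.006],[0,0,-0.006]]}'
python3 - <<'E'
from h import *
for n in("wrist","side"):
    c=grab(n);o=c['o'];print(o['tool_pos'],o['tcp_rot'],o['joint_positions'][5],o['contact_force'])
    np.savez(f'{n}3.npz',P=c['P'],f=c['f'],cx=c['cx'],cy=c['cy']);cv2.imwrite(f'pics/{n}3.png',c['pixels'][:,:,::-1])
a=cv2.imread('pics/wrist3.png');b=cv2.imread('pics/side3.png')
cv2.imwrite('pics/c3.png',np.hstack([crop(a,210,60,230,220,2),crop(b,300,120,150,200,2.2)]))
E
```

```text
time: 7.65
tool_pos: [517.2, -61.1, 190.0]
tcp_rot: [3.142, 0.0, 1.623]
contact_force: [0.1, 0.3, -8.0]
grip_width: 13.5
finger_force: 30.0
time: 8.65
tool_pos: [530.0, -153.0, 189.8]
tcp_rot: [3.142, -0.0, 1.631]
contact_force: [-0.2, -0.2, -7.2]
grip_width: 13.9
finger_force: 30.0
[ 529.98260311 -152.98216472  189.76447937] [ 3.14155359e+00 -2.82929402e-04  1.63062950e+00] -0.48005478658358164 [-0.21874102 -0.23315735 -7.23068277]
[ 529.99168957 -153.06393614  189.75127117] [ 3.14156375e+00 -1.73301596e-04  1.63062996e+00] -0.48008754081111915 [-0.01478866 -0.11306852 -6.87158547]
```

View pics/c3.png

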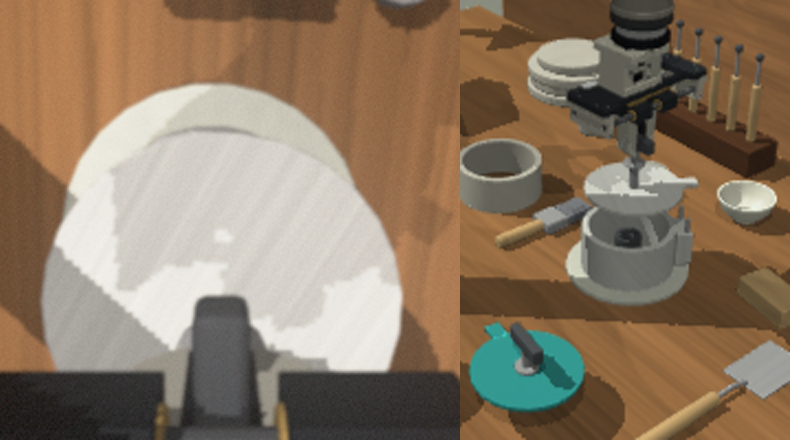

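The cover hangs level above the cup with its ear towards the pins. x is about 5 mm high, so I'll correct that and measure the disc and the ear.

```bash
python3 -m pendant '{"dp":[[-0.0002,-0.002,0],[-0.0002,-0.005,0],[-0.0002,-0.005,0],[-0.0002,-0.005,0],[-0.0002,-0.005,0],[-0.0002,-0.005,0]],"rotation":[[0,0,0],[0,0,0],[0,0,0],[0,0,0],[0,0,0],[0,0,0]]}'
python3 - <<'E'
from h import *
np.set_printoptions(precision=2,suppress=True)
for n in("wrist","side","scene"):
    c=grab(n);o=c['o'];print(o['tool_pos'],o['tcp_rot'])
    np.savez(f'{n}4.npz',P=c['P'],f=c['f'],cx=c['cx'],cy=c['cy']);cv2.imwrite(f'pics/{n}4.png',c['pixels'][:,:,::-1])
c=dict(np.load('wrist4.npz'));g=cv2.cvtColor(cv2.imread('pics/wrist4.png'),cv2.COLOR_BGR2GRAY).astype(np.float32)
sat=cv2.cvtColor(cv2.imread('pics/wrist4.png'),cv2.COLOR_BGR2HSV)[...,1].astype(np.float32)
q=np.array(o['tool_pos'][:2]);z=136
for it in range(6):
    E=[]
    for t in np.radians(np.arange(5,175,2)):
        rs=np.arange(62,74,.25);uv=np.array([proj(c,[q[0]+r*np.cos(t),q[1]+r*np.sin(t),z]) for r in rs],np.float32)
        s=cv2.remap(g,uv[:,:1].copy(),uv[:,1:].copy(),cv2.INTER_LINEAR)[:,0];d=np.convolve(-np.diff(s),np.ones(3)/3,'same')[1:-1]
        if d.max()>4:k=np.argmax(d)+1;E.append(q+(rs[k]+.125)*np.array([np.cos(t),np.sin(t)]))
    X=np.array(E);w=np.ones(len(X),bool)
    for _ in range(5):
        A=np.c_[2*X[w],np.ones(w.sum())];s=np.linalg.lstsq(A,(X[w]**2).sum(1),rcond=None)[0];R0=np.sqrt(s[2]+s[:2]@s[:2]);w=abs(np.linalg.norm(X-s[:2],axis=1)-R0)<1
    q=s[:2]
print("disc",q,R0,w.sum(),len(X))
a=cv2.imread('pics/scene4.png');b=cv2.imread('pics/side4.png')
cc=[dict(np.load(f'{n}4.npz')) for n in("scene","side")]
for k in cc:
    print([np.round(proj(k,[525.2+r*np.cos(np.radians(t)),-154.3+r*np.sin(np.radians(t)),130]),1).tolist() for r,t in((0,0),(91,-28.3),(91,-31.3),(91,-25.3))])
cv2.imwrite('pics/c4.png',np.hstack([crop(a,235,190,95,105,4),crop(b,345,165,95,105,4)]))
E
```

```text
time: 9.5
tool_pos: [525.0, -154.2, 189.7]
tcp_rot: [3.142, -0.0, 1.63]
contact_force: [-0.9, -0.2, -7.6]
grip_width: 13.6
finger_force: 30.0
[ 525.03 -154.17  189.68] [ 3.14 -0.    1.63]
[ 525.03 -154.14  189.7 ] [ 3.14 -0.    1.63]
[ 525.01 -154.13  189.68] [-3.14 -0.    1.63]
disc [ 525.67 -153.91] 67.25512896789425 51 66
[[271.6, 248.3], [282.0, 279.2], [280.1, 279.8], [283.8, 278.6]]
[[377.6, 206.5], [406.8, 203.8], [407.2, 204.6], [406.3, 203.0]]
```

View pics/c4.png

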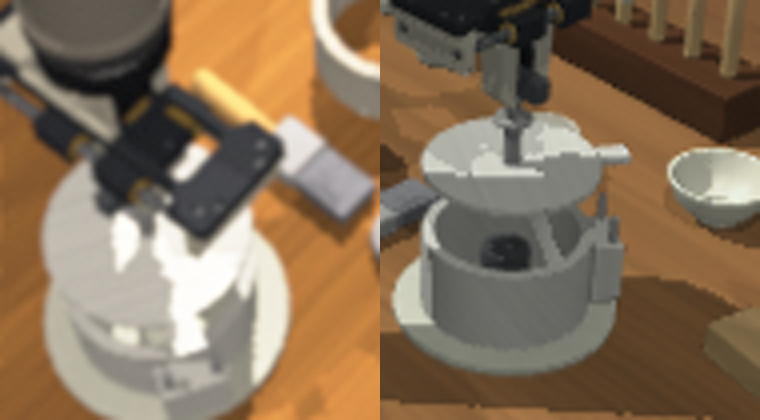

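The ear tip is at scene (283,277.5), against a predicted (282,279) for −28.3°. The disc centre is within 0.5 mm of the cup axis. Lower in stages, watching the weight transfer.

```bash
python3 -m pendant '{"dp":[[0,0,0.005],[0,0,0.015],[0,0,0.025],[0,0,0.033],[0,0,0.038],[0,0,0.038]],"rotation":[[0,0,0],[0,0,0],[0,0,0],[0,0,0],[0,0,0],[0,0,0]]}'
python3 -m pendant '{"dp":[[0,0,0.002],[0,0,0.004],[0,0,0.006],[0,0,0.008],[0,0,0.008]],"rotation":[[0,0,0],[0,0,0],[0,0,0],[0,0,0],[0,0,0]]}'
python3 -m pendant '{"dp":[[0,0,0.002],[0,0,0.004],[0,0,0.006],[0,0,0.006]],"rotation":[[0,0,0],[0,0,0],[0,0,0],[0,0,0]]}'
python3 -m pendant '{"dp":[[0,0,0.001],[0,0,0.003],[0,0,0.005],[0,0,0.005]],"rotation":[[0,0,0],[0,0,0],[0,0,0],[0,0,0]]}'
```

```text
time: 10.4
tool_pos: [524.9, -154.1, 151.3]
tcp_rot: [-3.141, -0.0, 1.63]
contact_force: [-0.8, 0.7, -6.7]
grip_width: 13.8
finger_force: 30.0
time: 11.02
tool_pos: [524.9, -154.1, 143.5]
tcp_rot: [-3.141, -0.0, 1.63]
contact_force: [0.8, -0.0, -8.2]
grip_width: 13.5
finger_force: 30.0
time: 11.52
tool_pos: [524.9, -154.1, 137.5]
tcp_rot: [-3.141, -0.0, 1.63]
contact_force: [0.0, -0.4, -7.5]
grip_width: 13.8
finger_force: 30.0
time: 12.02
tool_pos: [525.2, -154.2, 133.0]
tcp_rot: [3.141, 0.0, 1.63]
contact_force: [0.4, 1.2, -2.7]
grip_width: 14.2
finger_force: 30.0
```

Seated: the weight moved to the rim at the expected height. Now let the bolt down, with thread contact expected near TCP z = 126.

```bash
python3 -m pendant '{"dp":[[0,0,0.002],[0,0,0.004],[0,0,0.006],[0,0,0.006]],"rotation":[[0,0,0],[0,0,0],[0,0,0],[0,0,0]]}'
python3 -m pendant '{"dp":[[0,0,0],[0,0,0],[0,0,0],[0,0,0]],"rotation":[[0,0,0],[0,0,0],[0,0,0],[0,0,0]]}' 0.0165
python3 - <<'E'
from h import *
for n in("scene","side"):
    c=grab(n);cv2.imwrite(f'pics/{n}5.png',c['pixels'][:,:,::-1])
cv2.imwrite('pics/c5.png',np.hstack([crop(cv2.imread('pics/scene5.png'),235,200,95,105,4),crop(cv2.imread('pics/side5.png'),345,175,95,105,4)]))
E
```

```text
time: 12.52
tool_pos: [525.2, -154.2, 126.6]
tcp_rot: [3.141, 0.0, 1.63]
contact_force: [1.2, -0.3, -4.1]
grip_width: 14.1
finger_force: 30.0
time: 13.02
tool_pos: [525.1, -154.2, 126.9]
tcp_rot: [3.141, 0.0, 1.63]
contact_force: [0.3, 0.2, 0.3]
grip_width: 16.8
finger_force: 0.0
```

View pics/c5.png

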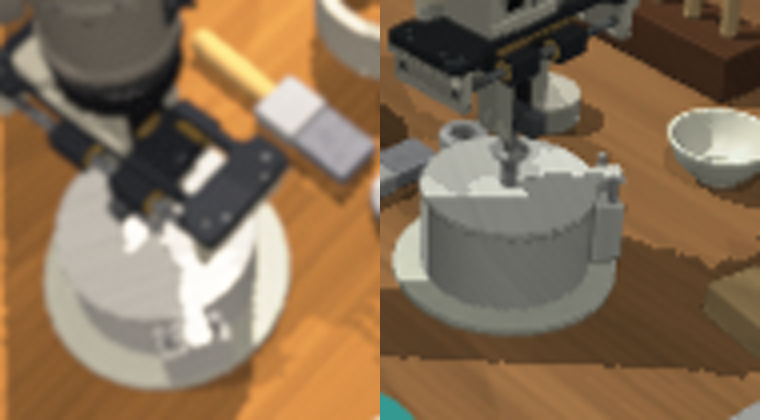

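The cover is level on the rim with its ear between the pins in both crops, and the bolt rests free in loose fingers. Turn backward about 71°: 58° to the drop, plus play and a margin.

```bash
python3 -m pendant '{"dp":[[0,0,0],[0,0,0],[0,0,0],[0,0,0],[0,0,0],[0,0,0],[0,0,0],[0,0,0]],"rotation":[[0,0,-0.1],[0,0,-0.22],[0,0,-0.36],[0,0,-0.5],[0,0,-0.64],[0,0,-0.78],[0,0,-0.9],[0,0,-0.98]]}'
python3 - <<'E'
from h import *
c=grab("side");cv2.imwrite('pics/side6.png',c['pixels'][:,:,::-1])
E
python3 -m pendant '{"dp":[[0,0,0],[0,0,0],[0,0,0],[0,0,0],[0,0,0],[0,0,0],[0,0,0],[0,0,0]],"rotation":[[0,0,-0.04],[0,0,-0.08],[0,0,-0.12],[0,0,-0.16],[0,0,-0.2],[0,0,-0.24],[0,0,-0.26],[0,0,-0.26]]}'
python3 - <<'E'
from h import *
c=grab("side");print(get_obs()['joint_positions'])
cv2.imwrite('pics/side7.png',c['pixels'][:,:,::-1])
a=[cv2.imread(f'pics/side{i}.png') for i in(6,7)]
d=cv2.absdiff(a[0],a[1]).max(2);ys,xs=np.nonzero(d>40);print(len(ys),xs.min(),xs.max(),ys.min(),ys.max())
cv2.imwrite('pics/c6.png',np.hstack([crop(x,345,165,70,80,5.5) for x in a]))
E
```

```text
time: 14.12
tool_pos: [525.3, -154.3, 128.0]
tcp_rot: [3.141, 0.002, 2.613]
contact_force: [-2.9, 0.8, 10.0]
grip_width: 16.4
finger_force: 7.0
time: 15.18
tool_pos: [525.0, -154.0, 126.6]
tcp_rot: [3.141, -0.0, 2.87]
contact_force: [-0.5, 0.5, 0.1]
grip_width: 16.3
finger_force: 0.0
[-4.25625361e-01  4.80780541e-01  1.60392664e+00  2.19058017e-04
  1.05721264e+00 -1.72424793e+00]
629 229 534 19 283
```

View pics/c6.png

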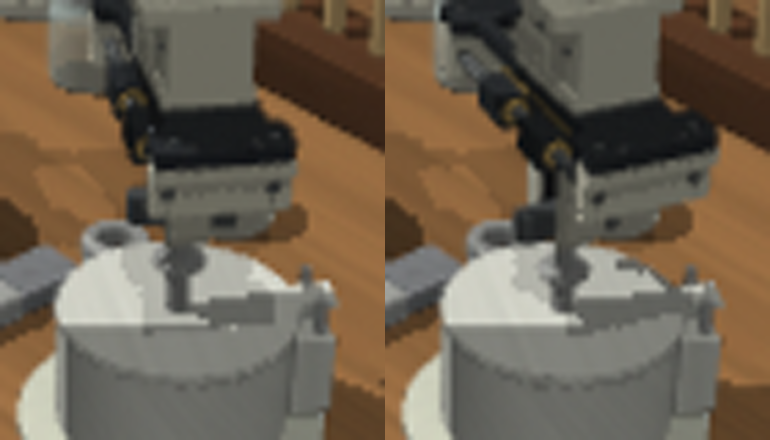

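The bar end moved from crop (145,205) to (533,222). That is about 3 px lower, or 8 mm, so the bolt has dropped into the thread. The cover is still level with its ear between the pins. Forward the first half turn, fingers loose and following down.

```bash
python3 -m pendant '{"dp":[[0,0,0.001],[0,0,0.002],[0,0,0.003],[0,0,0.004],[0,0,0.005],[0,0,0.006],[0,0,0.0065],[0,0,0.007]],"rotation":[[0,0,0.1],[0,0,0.24],[0,0,0.38],[0,0,0.52],[0,0,0.66],[0,0,0.8],[0,0,0.94],[0,0,1.05]]}'
python3 -m pendant '{"dp":[[0,0,0.0003],[0,0,0.0006],[0,0,0.001],[0,0,0.0013],[0,0,0.0017],[0,0,0.002],[0,0,0.0024],[0,0,0.0027]],"rotation":[[0,0,0.13],[0,0,0.26],[0,0,0.39],[0,0,0.52],[0,0,0.65],[0,0,0.79],[0,0,0.92],[0,0,1.05]]}'
python3 -m pendant '{"dp":[[0,0,0.0003],[0,0,0.0006],[0,0,0.001],[0,0,0.0013],[0,0,0.0017],[0,0,0.002],[0,0,0.0024],[0,0,0.0027]],"rotation":[[0,0,0.13],[0,0,0.26],[0,0,0.39],[0,0,0.52],[0,0,0.65],[0,0,0.79],[0,0,0.92],[0,0,1.04]]}'
```

```text
time: 16.23
tool_pos: [525.0, -154.4, 119.9]
tcp_rot: [-3.142, 0.0, 1.815]
contact_force: [-0.5, -1.5, 2.1]
grip_width: 16.6
finger_force: 1.4
time: 17.23
tool_pos: [525.3, -154.5, 117.3]
tcp_rot: [3.141, -0.0, 0.765]
contact_force: [0.4, -1.1, 2.6]
grip_width: 16.5
finger_force: 1.6
time: 18.23
tool_pos: [525.4, -154.7, 114.6]
tcp_rot: [3.141, -0.001, -0.275]
contact_force: [-0.2, -1.7, 2.3]
grip_width: 16.7
finger_force: 1.6
```

Test engagement: grip firmly and pull up 2 mm.

```bash
python3 -m pendant '{"dp":[[0,0,0],[0,0,0],[0,0,0],[0,0,0]],"rotation":[[0,0,0],[0,0,0],[0,0,0],[0,0,0]]}' 0.0
python3 -m pendant '{"dp":[[0,0,-0.001],[0,0,-0.002],[0,0,-0.002]],"rotation":[[0,0,0],[0,0,0],[0,0,0]]}'
python3 -m pendant '{"dp":[[0,0,0.001],[0,0,0.002],[0,0,0.002]],"rotation":[[0,0,0],[0,0,0],[0,0,0]]}'
```

```text
time: 18.73
tool_pos: [525.0, -154.5, 114.4]
tcp_rot: [3.141, -0.0, -0.27]
contact_force: [-1.8, -3.9, 3.9]
grip_width: 13.8
finger_force: 30.0
time: 19.1
tool_pos: [524.9, -153.8, 115.9]
tcp_rot: [-3.141, 0.001, -0.27]
contact_force: [0.7, -1.5, -4.0]
grip_width: 13.7
finger_force: 30.0
time: 19.48
tool_pos: [524.9, -153.8, 114.5]
tcp_rot: [-3.141, 0.0, -0.27]
contact_force: [-1.7, 0.4, -0.2]
grip_width: 13.7
finger_force: 30.0
```

Inconclusive, since that could be thread play. Pull 5 mm.

```bash
python3 -m pendant '{"dp":[[0,0,-0.002],[0,0,-0.003],[0,0,-0.004],[0,0,-0.004]],"rotation":[[0,0,0],[0,0,0],[0,0,0],[0,0,0]]}'
```

```text
time: 19.98
tool_pos: [524.8, -153.8, 117.5]
tcp_rot: [-3.141, 0.001, -0.27]
contact_force: [3.2, 1.3, -9.8]
grip_width: 13.7
finger_force: 30.0
```

The pull meets about 10 N, well over the bolt's 3 N weight, so it is in the thread. Return, open, turn the fingers back half a turn, and regrasp.

```bash
python3 -m pendant '{"dp":[[0,0,0.002],[0,0,0.004],[0,0,0.004],[0,0,0.004]],"rotation":[[0,0,0],[0,0,0],[0,0,0],[0,0,0]]}'
python3 -m pendant '{"dp":[[0,0,0],[0,0,0],[0,0,0],[0,0,0],[0,0,0],[0,0,0]],"rotation":[[0,0,0],[0,0,0],[0,0,0],[0,0,0],[0,0,0],[0,0,0]]}' 0.085
python3 -m pendant '{"dp":[[0,0,0],[0,0,0],[0,0,0],[0,0,0],[0,0,0],[0,0,0],[0,0,0],[0,0,0]],"rotation":[[0,0,-0.1],[0,0,-0.24],[0,0,-0.38],[0,0,-0.52],[0,0,-0.66],[0,0,-0.8],[0,0,-0.94],[0,0,-1.05]]}'
python3 -m pendant '{"dp":[[0,0,0],[0,0,0],[0,0,0],[0,0,0],[0,0,0],[0,0,0],[0,0,0],[0,0,0]],"rotation":[[0,0,-0.13],[0,0,-0.26],[0,0,-0.39],[0,0,-0.52],[0,0,-0.65],[0,0,-0.79],[0,0,-0.92],[0,0,-1.05]]}'
python3 -m pendant '{"dp":[[0,0,0],[0,0,0],[0,0,0],[0,0,0],[0,0,0],[0,0,0],[0,0,0],[0,0,0]],"rotation":[[0,0,-0.14],[0,0,-0.28],[0,0,-0.42],[0,0,-0.56],[0,0,-0.7],[0,0,-0.84],[0,0,-0.96],[0,0,-1.04]]}'
python3 -m pendant '{"dp":[[0,0,0],[0,0,0],[0,0,0],[0,0,0],[0,0,0],[0,0,0],[0,0,0],[0,0,0]],"rotation":[[0,0,0],[0,0,0],[0,0,0],[0,0,0],[0,0,0],[0,0,0],[0,0,0],[0,0,0]]}' 0.0165
```

```text
time: 20.48
tool_pos: [524.9, -153.9, 114.6]
tcp_rot: [-3.141, -0.0, -0.27]
contact_force: [-0.4, 3.7, -0.5]
grip_width: 14.1
finger_force: 30.0
time: 21.22
tool_pos: [525.0, -154.1, 114.3]
tcp_rot: [-3.142, -0.0, -0.27]
contact_force: [-0.2, 0.2, 0.8]
grip_width: 69.1
finger_force: 0.0
time: 22.22
tool_pos: [525.0, -154.1, 114.3]
tcp_rot: [3.142, -0.0, 0.784]
contact_force: [0.4, 0.4, -0.4]
grip_width: 85.1
finger_force: 0.0
time: 23.22
tool_pos: [525.0, -154.1, 114.3]
tcp_rot: [3.142, -0.0, 1.834]
contact_force: [0.2, -0.1, -0.7]
grip_width: 85.2
finger_force: 0.0
time: 24.22
tool_pos: [525.0, -154.1, 114.3]
tcp_rot: [3.142, 0.0, 2.873]
contact_force: [-1.1, -0.0, -0.1]
grip_width: 85.1
finger_force: 0.0
time: 25.22
tool_pos: [525.0, -154.1, 114.3]
tcp_rot: [3.142, 0.0, 2.87]
contact_force: [0.1, -0.2, -0.7]
grip_width: 16.9
finger_force: 0.0
```

```bash
python3 -m pendant '{"dp":[[0,0,0.0004],[0,0,0.0008],[0,0,0.0012],[0,0,0.0016],[0,0,0.002],[0,0,0.0024],[0,0,0.0028],[0,0,0.0032]],"rotation":[[0,0,0.11],[0,0,0.25],[0,0,0.39],[0,0,0.53],[0,0,0.67],[0,0,0.82],[0,0,0.97],[0,0,1.12]]}'
python3 -m pendant '{"dp":[[0,0,0.0004],[0,0,0.0008],[0,0,0.0012],[0,0,0.0016],[0,0,0.002],[0,0,0.0024],[0,0,0.0028],[0,0,0.0032]],"rotation":[[0,0,0.14],[0,0,0.28],[0,0,0.42],[0,0,0.56],[0,0,0.7],[0,0,0.84],[0,0,0.98],[0,0,1.12]]}'
python3 -m pendant '{"dp":[[0,0,0.0004],[0,0,0.0008],[0,0,0.0012],[0,0,0.0016],[0,0,0.002],[0,0,0.0024],[0,0,0.0028],[0,0,0.0032]],"rotation":[[0,0,0.15],[0,0,0.3],[0,0,0.45],[0,0,0.6],[0,0,0.75],[0,0,0.9],[0,0,1.03],[0,0,1.12]]}'
python3 -m pendant '{"dp":[[0,0,0],[0,0,0],[0,0,0],[0,0,0],[0,0,0],[0,0,0]],"rotation":[[0,0,0],[0,0,0],[0,0,0],[0,0,0],[0,0,0],[0,0,0]]}' 0.0
python3 - <<'E'
from h import *
c=grab("side");print(c['o']['joint_positions'][5],c['o']['moment'])
b=c['pixels'][:,:,::-1].copy();cv2.imwrite('pics/side8.png',b)
E
```

```text
time: 26.22
tool_pos: [525.1, -153.9, 111.2]
tcp_rot: [3.141, -0.0, 1.745]
contact_force: [-0.3, 0.8, 1.6]
grip_width: 16.7
finger_force: 1.1
time: 27.22
tool_pos: [525.2, -154.0, 108.3]
tcp_rot: [3.141, -0.001, 0.625]
contact_force: [-0.7, 0.7, 2.6]
grip_width: 16.3
finger_force: 1.5
time: 28.22
tool_pos: [525.3, -154.2, 105.1]
tcp_rot: [-3.141, -0.001, -0.494]
contact_force: [0.1, -0.2, 1.9]
grip_width: 16.8
finger_force: 1.5
time: 28.98
tool_pos: [525.2, -154.2, 104.8]
tcp_rot: [-3.141, -0.0, -0.49]
contact_force: [2.3, -0.4, 1.7]
grip_width: 13.6
finger_force: 30.0
1.635123609878261 [-0.04878565 -0.08718502 -0.01604671]
```

```bash
python3 - <<'E'
from h import *
c=grab("side");z=lambda h,a,r=30:np.round(proj(c,[525.2+r*np.cos(np.radians(a)),-154.2+r*np.sin(np.radians(a)),h]),1)
a,b=[cv2.cvtColor(cv2.imread(f'pics/side{i}.png'),cv2.COLOR_BGR2GRAY) for i in(7,8)]
t=a[198:211,366:377];r=cv2.matchTemplate(b[190:230,358:386],t,cv2.TM_CCOEFF_NORMED);_,v,_,p=cv2.minMaxLoc(r);print("match",v,"shift px",p[0]+358-366,p[1]+190-198)
print("pred end @139",z(139.3,156),"@123",z(123,151.7))
e=[cv2.imread(f'pics/side{i}.png')[215:280,385:415] for i in(7,8)];print("ear/pin diff",cv2.absdiff(*e).mean())
o=c['o'];print(o['contact_force'],o['grip_width'],o['time'])
E
```

```text
match 0.592042088508606 shift px 9 -6
pred end @139 [368.1 205.1] @123 [367.8 209.3]
ear/pin diff 2.7176068376068376
[ 2.11682538 -0.35223437  1.15385207] 13.59719413594831 29.025
```

```bash
python3 - <<'E'
import cv2
for i in(7,8):
    g=cv2.cvtColor(cv2.imread(f'pics/side{i}.png'),cv2.COLOR_BGR2GRAY)[194:222,362:386];print(i)
    print('\n'.join(f"{194+k} "+' '.join(f"{v:3d}" for v in r) for k,r in enumerate(g)))
E
```

```text
7
194 100 100 100  99  97  97  95  93  86  70  18  26  55  63  40  50  53  41  76  30  26  24  24  23
195 100 100 100 100  99  98  97  96 100 130  45  21  30  41  27  38  39  58 130  52  25  23  21  22
196  99 100 100 100 100 100  99  98 103 142 127  57  17  24  46  60  35  61 140 104  43  39  40  53
197 100 100  99 100 100 100  99 100 103 137 132  78  16  20  50  73  47  60 143 136 105  96  95  86
198 111 100  99 100 100 100 100 100 104 135 131  80  17  21  51  77  72  77 143 140 105 105 104 101
199 110 108  98 100 100 100  99 100 104 135 131  80  15  21  51  77  79 103 140 110  97  96  84  91
200 109 106  94  97  98  99  99  99 104 136 131  68  16  21  52  77  78  97 140  93  88  57  51  80
201 110 108 103  93  95  98  99  99 102 133 114  60  41  55  71  77  75  93 140 102  74  41  56 100
202 111 111 109 104  93  95  89  90  82  85  79  67  66  67  75  78  85  94 139 105  98  77  94 104
203 112 112 111 110  93  92  77  57  56  46  46  45  46  49  72  77  86  92 105 105 104  95 103 104
204 115 115 112 109  94  92  67  42  53  48  38  36  35  39  68  77  81 103 156 105 104  99 102  8
[... 3803 characters left out ...]

215 205 205 207 209 205 177 178 179 179 178 181 178 140  75  78  78  78  80 103 127 169 178 179 178
216 204 204 206 209 207 200 177 178 178 178 177 151 134  95  69  70  71  78 107 153 178 178 178 178
217 205 204 204 207 206 181 176 178 178 178 168 139 133  82  67  69  68  75  82 108 179 177 178 182
218 207 203 204 206 208 200 177 177 178 177 161 134  89  81  68  68  71  75  75  79 120 139 139 138
219 207 205 204 204 208 209 201 202 201 175 135 122 122  75  73  73  75  75  74  79  99 104 103 104
220 208 206 204 204 207 211 208 206 207 200 169 146  96  79  72  73  74  75  74  90  97  97  97  97
221 207 207 205 203 204 210 210 206 204 182 178 169  96  87  74  75  80  82  95  97  98  98  96  97
```

The bar end moved down about 4.3 px, against 4.2 px predicted for 16 mm. So the lift is about 6 mm after one whole turn, and the bolt is gripped and not tight. Handing in.

```bash
python3 -c "
from plant import workorder
print(workorder.close_job())"
```

```text
the job is handed in; nothing more can be done
None
```

The job is handed in at about 29 s: the cover is seated on the cup with its ear between the pins, and the bolt was turned back until it dropped, then forward one whole turn (lift about 6 mm by the side camera). The handle is still gripped and the bolt is not tight.

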